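Rinse a thin porcelain cup on the glass rinser

TASK

Take the blue cup off the sloping drainer, press it mouth down and level onto the round sprung pad of the glass rinser until the pad is fully down, and keep it down for about a second. Then stand the cup gently, mouth down, wholly on the round cork mat and let go. The porcelain is thin: grip it lightly, never bang or jam it, and leave the white cup and the other things where they are.

Things in the scene. Friction and masses are not known exactly. Their poses are not given: they have to be found in the camera images.
- blue_cup: thin blue handleless porcelain cup, 64 mm across at the mouth, 57 mm at 55 mm from it, 80 mm tall, 130 g. Origin: centre of the mouth; z along its axis from mouth to foot (up when mouth down). On the drainer it is mouth down, leaning 30 degrees. It cracks if both finger pads together press it with over 100 N (50 N a pad), or if pressed on anything else with over 50 N.
- white_cup: white cup of the same shape and size in the drainer's other place; leave it there. Origin and axes as for the blue cup.
- drainer: fixed drainer: white board 120x290 mm, tilted 30 degrees about its y axis, low edge towards -x. Origin on the table below the board's centre, which is 60 mm up. The cups stand square on the board, 65 mm to either side of the origin along y. On their low side a 10 mm lip and a steel rail (8 mm thick, along y, 35 mm off the board) hold them; their sides are free.
- rinser: fixed steel glass rinser, 150 x 150 mm, body 22 mm high; origin at the centre of its underside. A round black pad, 96 mm across, stands over its centre on a spring.
- valve (a joint): travel of the rinser's sprung pad in m: 0 up, 0.010 fully down on its stop. It takes 2.4 N to start it and 6.4 N to hold it fully down. Its stop is hard: reach it at 15 mm/s or slower, or the knock may crack the cup.
- valve_top (a point): centre of the pad's top face, 44 mm above the table when up and 34 mm when fully down.
- mat: fixed round cork mat, 150 mm across, 5 mm thick; origin at the centre of its underside, on the table.
- mandarin: loose mandarin, 58 mm, bystander; origin at its underside.
- red_jar: loose red-capped spice jar, 45 mm across, 106 mm tall, bystander; origin at its underside.
- tub: loose white tub, 72 mm across, 71 mm tall, bystander; origin at its underside.
- tin: loose red tin, 58 mm across, 72 mm tall, bystander; origin at its underside.
Things that resemble listed ones, but are neither listed nor needed, are in the scene too. Leave any pink or purple look-alike of the blue_cup alone.

How it is judged (in metres and radians):
On the way, in this order (a step that is already met when the one before it is completed fails the run):
1. the blue cup is lifted clear of the drainer (distance of blue_cup from where it was at the start of the episode above 0.08 m and contact force between blue_cup and drainer below 0.05 N), for 0.1 s.
2. the blue cup, mouth down and level (within 0.15 rad), over the pad (centres within 20 mm), holds the pad fully down (at least 9 mm) for half a second (value of joint valve above 0.009 m and angle between blue_cup's own z axis and vertical below 0.15 rad and horizontal distance between blue_cup and valve_top below 0.02 m and z of blue_cup in the frame of valve_top below 0.006 m and contact force between blue_cup and rinser above 2 N), for 0.5 s.
At the end, for the whole second after the job is handed in: The blue cup stands at rest, mouth down (within 0.06 rad), on the cork mat with its centre within 45 mm of the mat's centre, so that the whole rim is on the cork; the rinser's pad is up again (within 2 mm) (horizontal distance between blue_cup and mat below 0.045 m and z of blue_cup in the frame of mat between 0.002 and 0.009 m and angle between blue_cup's own z axis and vertical below 0.06 rad and linear speed of blue_cup below 0.02 m/s and contact force between blue_cup and mat above 0.3 N and value of joint valve below 0.002 m); the robot touches nothing.
It fails at once if the blue cup is squeezed with more than 100 N (both finger pads together) (contact force between blue_cup and the fingers above 100 N).
It fails at once if the blue cup is pressed on or struck against the rinser, mat, drainer or white cup with more than 50 N (contact force between blue_cup and rinser above 50 N or contact force between blue_cup and mat above 50 N or contact force between blue_cup and drainer above 50 N or contact force between blue_cup and white_cup above 50 N).
It fails at once if the white cup is shifted more than 20 mm (distance of white_cup from where it was at the start of the episode above 0.02 m).
It fails at once if a bystander (mandarin, spice jar, tub, tin) is shifted more than 20 mm (distance of any of mandarin, red_jar, tub, tin from where it was at the start of the episode above 0.02 m).
It also fails if it takes over 59 s, if anything falls off the work surface, if the arm or the gripper's body presses on something with over 40 N, if the wrist force passes 120 N, or if a joint passes its speed limit or range.

ROBOT

A 7-joint arm with a two-finger parallel gripper is mounted at the origin on a cart in front of the work surface, level with it; the furniture and walls round the work are solid. World frame = base frame: x ahead of the robot, y to its left, z up, the work surface at z = 0. Lengths are in mm, angles in rad, forces in N, time in s.
With the tool pointing down it reaches from about 400 to 850 mm from the base axis. Payload 4.5 kg.
Tool frame: the origin (TCP) lies between the finger pads; the fingertips stand 11 mm ahead of it and the grasp point (between the pads) lies 8 mm behind it; z points along the fingers, y is the line along which they close (so a half turn about z gives the same grasp; the last joint's range is limited). The gripper opens to 88 mm and grips with 3 to 60 N. Pads are 18 mm wide; open, the fingers measure 123 mm over their backs; the gripper's body (75 mm by 187 mm) begins 45 mm behind the grasp point.
Start: joints at [-1.17, 0.689, -0.195, 1.565, 0.157, 0.902, -0.215], TCP at [224.126, 583.455, 249.743] pointing down, gripper open.
Joint ranges: [-3.01, 3.01], [-0.46, 2.08], [-1.47, 1.51], [0.13, 2.56], [-1, 4.14], [0.04, 2.09], [-2.66, 2.66]. Speed limits (rad/s): [2.57, 2.57, 3.14, 3.14, 3.14, 3.14, 3.14].

INTERFACE

Orientations are given as a unit quaternion [x, y, z, w].
In Python, from plant import status, imaging, robot gives the robot as it stands.
- The arm moves only by the tool servo_tool, never from a script. Its argument "commands" is a list of rows, each a list of 3 entries, a list of its own where there are three numbers: the shift along the tool's x, y, z in mm, then the turn, a rotation vector about the tool's x, y, z in rad, then the closure, from -1 (fully open) to 1 (shut). In form: [[[x, y, z], [ax, ay, az], grip], ...]. A call has exactly 5 rows; each row is the pose to reach, as a shift and turn from the pose commanded when the call began, along the tool's axes at that moment; what a row does not reach only later rows make up. A row lasts 1/8 s, in which the tool goes at most 62.5 mm and 10.7 degrees, less where a joint would pass 70% of its speed; a pose out of reach is approached as far as the arm can. A call with a gripper value outside its range is refused whole. The fingers move at their own pace and stop on an object; "grip_force" is the grip in N (left out, the last holds). Time passes only in rows, so rows that repeat a pose let the fingers close, or fill a call up. It gives the time, the measured TCP pose, the force, the opening and the grip force at its end, in the units of the state.
- status.read_state(): the state, without advancing time (a new reading comes with each control period).
- imaging.read_camera(name): name is "side" or "top"; returns the picture (480x640x3 uint8, red, green, blue); there is no depth.
- imaging.camera_model(name): a dict with "fovy" (degrees; the focal length in pixels is half the picture's height over the tangent of half this angle, whatever the lens; pixels are square), "cx", "cy" (the principal point, pixels), "R" (3x3) and "t" (3): a world point X has camera coordinates R X + t. Camera axes: x right, y down, z forward; pixel columns grow to the right and rows downward; lengths in mm; the calibration is good to about 2 mm. A picture is of the moment at which its call begins. camera_model takes no time and is no camera call.
- robot.sign_off(): hands the job in; it is judged then, once.
The state is a dict: "time": time; "q": joint angles; "qd": joint speeds; "effort": joint torques, N m; "tcp_pos": TCP position; "tcp_rot": TCP orientation; "contact_force": force on the tool from outside, world axes, zero at the start; "torque": the same for the moment, N m; "finger_gap": finger opening in mm; "grasp_force": force on a finger pad.
Only numpy, scipy, OpenCV 4.12 (cv2) and the standard library are available. Lean on these libraries where they do the work, as an engineer would, in place of code of your own. Each camera call takes 0.05 s, during which the arm holds its last target. There are 200 camera calls.

## Working session

There is one attempt and no reset: what is moved stays moved. The work goes in short steps, Python scripts to look and compute and a tool call to move; the robot and the scene stay as the last step left them, time stands still between calls to the robot, and variables do not carry over. Pictures are saved under pics/ and viewed, at most 10 in all, crops included, and the job is handed in when it is done.

Besides the shell and the picture viewer there is one more tool, called as name([rows], argument=value, ...), one row to a line, values as JSON. servo_tool: Moves the arm, as the interface text tells. Its arguments: {"type":"object","properties":{"commands":{"type":"array","items":{"type":"array"}},"grip_force":{"type":"number"}},"required":["commands"]}

```bash
mkdir -p pics
python3 - <<'E'
from plant import status, imaging, robot
import cv2, numpy as np
for n in ("side","top"):
    im=imaging.read_camera(n); cv2.imwrite(f"pics/{n}0.png",im[:,:,::-1])
    m=imaging.camera_model(n); print(n,m)
s=status.read_state(); print(s)
E
```

```text
side {'fovy': 43.32036467705284, 'cx': 323.3128638477844, 'cy': 230.857661860751, 'R': array([[ 0.96807131, -0.25065639, -0.00305082],
       [-0.16720875, -0.63662147, -0.75283089],
       [ 0.18675966,  0.72930411, -0.65820692]]), 't': array([-557.7019463 ,  102.70063654, 1461.34721944])}
top {'fovy': 56.94465543158274, 'cx': 318.96793158851256, 'cy': 238.14441812384146, 'R': array([[ 0.011201  , -0.99990856,  0.007577  ],
       [-0.99320325, -0.01200317, -0.11577234],
       [ 0.1158527 , -0.00622873, -0.99324688]]), 't': array([ -84.96150437,  537.18396672, 1449.14366626])}
{'time': 0.1, 'q': array([-1.17019735,  0.68988234, -0.19450419,  1.56620382,  0.15731507,
        0.90250349, -0.21511133]), 'qd': array([ 0.00127595, -0.00127603, -0.00129493, -0.00276057, -0.00070921,
       -0.00112898,  0.0014172 ]), 'effort': array([-2.84205649e-03, -5.28492951e+01, -1.27126493e+00, -1.53836542e+01,
       -5.25129482e-02,  2.00789342e-03,  3.49590607e-05]), 'tcp_pos': array([224.00335006, 582.91004054, 249.01056146]), 'tcp_rot': array([ 1.82344716e-01,  9.83234336e-01, -7.99350461e-04, -7.71061374e-05]), 'contact_force': array([-0.0057944 , -0.09543316,  0.00094723]), 'torque': array([ 0.00023145,  0.01137322, -0.00855322]), 'grasp_force': 0.0, 'finger_gap': 88.33601178414496}
```

View pics/side0.png

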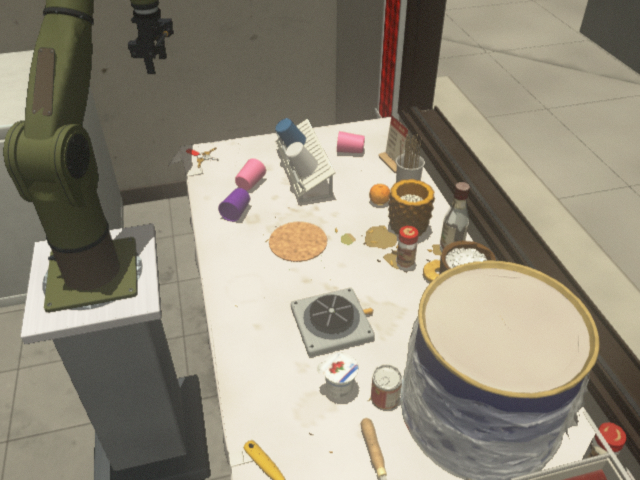

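View pics/top0.png

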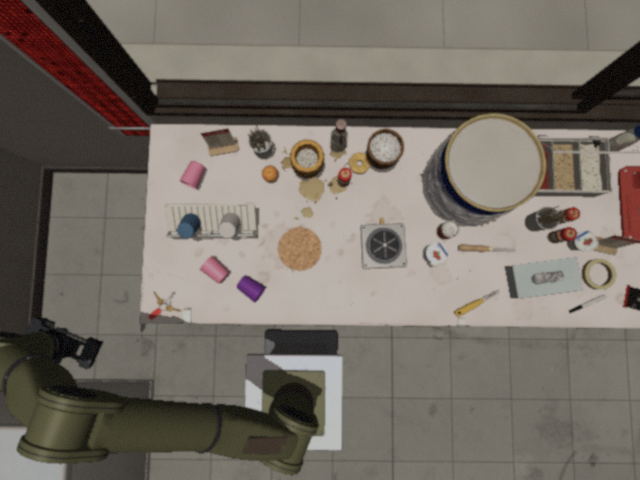

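Side view: blue cup at (290,132), white cup at (302,157), mat at (298,240), rinser pad at (331,316). Top view: blue cup at (188,226), mat at (300,248), pad at (385,243). Next I measure these by masks and enlarge the drainer.

```bash
cat > h.py <<'E'
import numpy as np, cv2
from scipy.spatial.transform import Rotation as Rot
from plant import status, imaging, robot
def K(n):
    m=imaging.camera_model(n); f=240/np.tan(np.radians(m['fovy']/2))
    return f,m['cx'],m['cy'],np.array(m['R']),np.array(m['t'])
def ray(n,p):
    f,cx,cy,R,t=K(n); d=R.T@np.array([(p[0]-cx)/f,(p[1]-cy)/f,1]); return -R.T@t,d/np.linalg.norm(d)
def plane(n,p,z):
    o,d=ray(n,p); return o+d*(z-o[2])/d[2]
def tri(ps,pt):
    a,u=ray('side',ps); b,v=ray('top',pt)
    s=np.linalg.lstsq(np.stack([u,-v],1),b-a,rcond=None)[0]
    p,q=a+u*s[0],b+v*s[1]; return (p+q)/2,np.linalg.norm(p-q)
def proj(n,X):
    f,cx,cy,R,t=K(n); c=R@np.asarray(X)+t; return np.array([cx+f*c[0]/c[2],cy+f*c[1]/c[2]])
def goal(pos,Rg):
    "shift and turn in tool axes from the measured pose"
    s=status.read_state(); R=Rot.from_quat(s['tcp_rot'])
    print('t',round(s['time'],2),'shift',R.inv().apply(np.array(pos)-s['tcp_pos']).round(1),'turn',(R.inv()*Rg).as_rotvec().round(4))
E
python3 - <<'E'
from h import *
S=cv2.imread('pics/side0.png');T=cv2.imread('pics/top0.png')
def comp(im,lo,hi,roi):
    h=cv2.cvtColor(im,cv2.COLOR_BGR2HSV); m=cv2.inRange(h,lo,hi); k=np.zeros_like(m); x0,y0,x1,y1=roi; k[y0:y1,x0:x1]=m[y0:y1,x0:x1]
    c=max(cv2.findContours(k,0,2)[0],key=cv2.contourArea); return c
for n,im,rm,rp in(('side',S,(255,205,340,275),(295,295,370,345)),('top',T,(270,220,330,275),(362,225,405,265))):
    for nm,lo,hi,r,z in(('mat',(5,60,80),(22,255,255),rm,5),('pad',(0,0,0),(180,255,105),rp,44)):
        c=comp(im,lo,hi,r); e=cv2.fitEllipse(cv2.convexHull(c)); P=plane(n,e[0],z)
        print(n,nm,np.round(e[0],1),np.round(e[1],1),P.round(1), cv2.contourArea(c))
for n,im,r in(('side',S,(265,110,320,155)),('top',T,(170,205,210,245))):
    c=comp(im,(95,80,20),(125,255,255),r); print(n,'blue',cv2.boundingRect(c),cv2.contourArea(c),cv2.minAreaRect(c))
a=cv2.resize(S[105:215,262:372],(400,400),interpolation=2); b=cv2.resize(T[185:255,157:267],(400,255),interpolation=2)
o=np.zeros((400,800,3),np.uint8); o[:,:400]=a; o[:255,400:]=b; cv2.imwrite('pics/c.png',o)
E
```

```text
side mat [297.1 241. ] [39.9 60. ] [502.7 -17.3   5. ] 1798.0
side pad [331.5 314.3] [38.8 46. ] [ 514.7 -308.7   44. ] 1207.5
top mat [299.1 248.5] [43.1 43.5] [505.1 -11.9   5. ] 1422.5
top pad [383.6 245.2] [34.4 35.2] [ 515.7 -293.    44. ] 914.5
side blue (277, 119, 14, 12) 96.5 ((283.2500305175781, 124.7500228881836), (8.485280990600586, 14.849241256713867), 45.0)
top blue (178, 215, 21, 23) 306.0 ((188.16891479492188, 225.76353454589844), (16.274669647216797, 23.830766677856445), 35.53767776489258)
```

View pics/c.png

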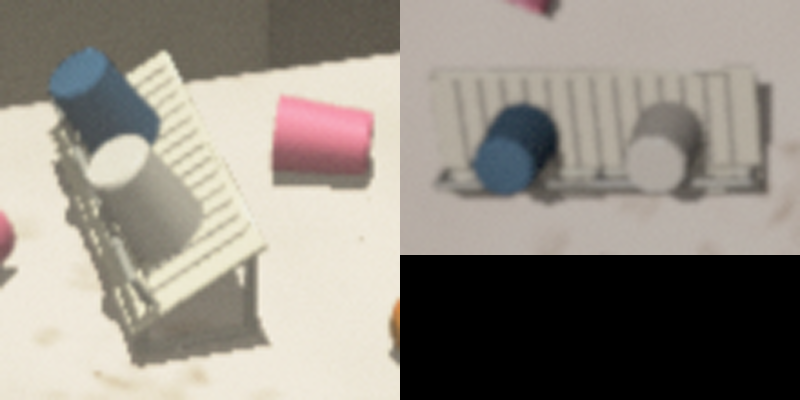

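The crops show the blue foot face at crop (79,73) in the side view and (503,165) in the top view, and the white foot at (115,158) and (657,165). The board's high corners are at crop (165,55)/(265,245) in the side view and (432,70)/(755,68) in the top view. The two views disagree on the pad, so I refine it.

Run:
```python
from h import *
s=lambda x,y:(262+(x+.5)/3.636-.5,105+(y+.5)/3.636-.5); t=lambda x,y:(157+(x-400+.5)/3.636-.5,185+(y+.5)/3.636-.5)
P={}
for n,a,b in(('bfoot',(79,73),(503,165)),('wfoot',(115,158),(657,165)),('hi+y',(165,53),(432,70)),('hi-y',(266,246),(757,68)),('lo-y',(133,328),(765,180))):
    P[n],e=tri(s(*a),t(*b)); print(n,P[n].round(1),round(e,1))
d=P['bfoot']-P['wfoot'];print('dist',np.linalg.norm(d[:2]),'yaw',np.degrees(np.arctan2(-d[0],d[1])))
d=P['hi+y']-P['hi-y'];print('len',np.linalg.norm(d),'yaw',np.degrees(np.arctan2(-d[0],d[1])))
# refined foot ellipses & rinser
S=cv2.imread('pics/side0.png');T=cv2.imread('pics/top0.png')
for n,im,r in(('side',S,(265,110,315,155)),('top',T,(170,205,210,245))):
    x0,y0,x1,y1=r; c=im[y0:y1,x0:x1]; h=cv2.cvtColor(c,cv2.COLOR_BGR2HSV)
    m=cv2.inRange(h,(95,80,10),(125,255,255)); th,_=cv2.threshold(h[:,:,2][m>0],0,255,cv2.THRESH_OTSU)
    f=((m>0)&(h[:,:,2]>th)).astype(np.uint8)*255; k=max(cv2.findContours(f,0,2)[0],key=cv2.contourArea); e=cv2.fitEllipse(k); print(n,'foot',np.array(e[0])+(x0,y0),e[1],th)
for n,im in(('side',S),('top',T)):
    for z in(22,44): print(n,z,[proj(n,(515+dx,-300+dy,z)).round(0) for dx in(-75,75) for dy in(-75,75)])
a=cv2.resize(S[280:360,280:385],(400,305),interpolation=2); b=cv2.resize(T[215:275,350:420],(400,343),interpolation=2)
o=np.zeros((345,800,3),np.uint8); o[:305,:400]=a; o[:343,400:]=b; cv2.imwrite('pics/r.png',o)
```

```text
bfoot [547.  340.5 129.8] 0.4
wfoot [547.4 207.4 135.3] 1.3
hi+y [635.6 419.7  89.1] 2.8
hi-y [641.9 130.5  91.6] 0.1
lo-y [544.  128.4  37.2] 8.9
dist 133.07798005277397 yaw 0.17961710103197215
len 289.3518409675182 yaw 1.259757326600043
side foot [284.45271873 124.23605919] (5.769931316375732, 14.22061538696289) 143.0
top foot [185.24441147 229.63249588] (13.745805740356445, 15.175307273864746) 86.0
side 22 [array([305., 352.]), array([290., 300.]), array([374., 337.]), array([354., 288.])]
side 44 [array([305., 345.]), array([290., 293.]), array([374., 331.]), array([354., 281.])]
top 22 [array([407., 269.]), array([362., 268.]), array([407., 224.]), array([362., 224.])]
top 44 [array([409., 268.]), array([363., 268.]), array([408., 223.]), array([363., 223.])]
```

View pics/r.png

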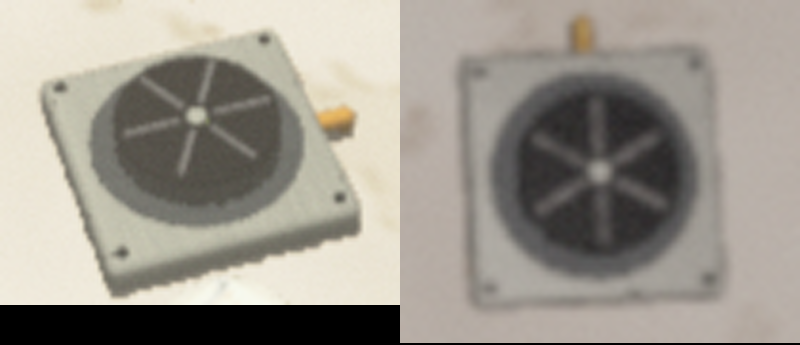

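The pad centre is at crop (196,115) in the side view and (600,171) in the top view. The drainer measurements agree: blue foot about (547,340.5,130), so mouth about (587,340.5,60.5), board centre at x≈587, yaw≈0.

```bash
cat >> h.py <<'E'
TILT=Rot.from_matrix(np.array([[-.8660254,0,-.5],[0,1,0],[.5,0,-.8660254]]).T)
DOWN=Rot.from_matrix(np.array([[-1,0,0],[0,1,0],[0,0,-1.]]).T)
M=np.array([587,340.5,60.5]); N=np.array([-.5,0,.8660254])
E
python3 - <<'E'
from h import *
print(tri((280+196.5/3.81-.5,280+115.5/3.8125-.5),(350+200.5/5.714-.5,215+171.5/5.714-.5)))
print(plane('side',(280+196.5/3.81-.5,280+115.5/3.8125-.5),44),plane('top',(350+200.5/5.714-.5,215+171.5/5.714-.5),44))
goal(M+160*N,TILT)
E
```

```text
(array([ 517.47694941, -296.29128845,   44.40240725]), np.float64(1.0650602401249047))
[ 517.03189006 -295.93653632   44.        ] [ 518.04964342 -296.43209853   44.        ]
t 0.1 shift [-351.1 -124.7   50.2] turn [-0.0976 -0.5178 -0.3579]
```

servo_tool([
  [[-40, -14, 6], [-0.012, -0.06, -0.04], -1],
  [[-90, -32, 13], [-0.025, -0.13, -0.09], -1],
  [[-140, -50, 20], [-0.04, -0.21, -0.145], -1],
  [[-190, -68, 27], [-0.053, -0.28, -0.195], -1],
  [[-230, -82, 33], [-0.064, -0.34, -0.235], -1],
], grip_force=10)

```text
time: 0.72
tcp_pos: [410.7, 422.4, 216.4]
tcp_rot: [0.063, 0.983, -0.0, 0.173]
contact_force: [1.1, 0.6, -0.8]
finger_gap: 88.1
grasp_force: 0.0
```

```bash
python3 -c "
from h import *
goal(M+160*N,TILT); print(status.read_state()['q'].round(2))"
```

```text
t 0.72 shift [-94.1 -69.6  50.8] turn [-0.0333 -0.1759 -0.1228]
[-1.08  0.64  0.06  1.93  0.6   0.5  -0.12]
```

servo_tool([
  [[-30, -22, 15], [-0.011, -0.06, -0.04], -1],
  [[-65, -48, 35], [-0.023, -0.12, -0.085], -1],
  [[-94, -69.6, 50.8], [-0.033, -0.176, -0.123], -1],
  [[-94, -69.6, 50.8], [-0.033, -0.176, -0.123], -1],
  [[-94, -69.6, 50.8], [-0.033, -0.176, -0.123], -1],
])

```text
time: 1.35
tcp_pos: [504.4, 344.9, 198.5]
tcp_rot: [-0.001, 0.966, 0.002, 0.257]
contact_force: [-0.1, 1.0, 0.0]
finger_gap: 88.0
grasp_force: 0.0
```

```bash
python3 -c "
from h import *
goal(M+47*N,TILT); print(status.read_state()['q'].round(2), status.read_state()['tcp_pos'])
for n in('side','top'):
    im=imaging.read_camera(n); cv2.imwrite(f'pics/{n}1.png',im[:,:,::-1])
S=cv2.imread('pics/side1.png');T=cv2.imread('pics/top1.png')
o=np.hstack([cv2.resize(S[70:220,230:380],(400,400),interpolation=2),cv2.resize(T[175:275,140:240],(400,400),interpolation=2)])
cv2.imwrite('pics/a.png',o)"
```

```text
t 1.35 shift [ -2.9  -4.9 113.8] turn [ 0.0044 -0.0033  0.0005]
[-1.18  0.74  0.51  2.08  1.03  0.05 -0.29] [504.44779436 344.90756535 198.52746714]
```

View pics/a.png

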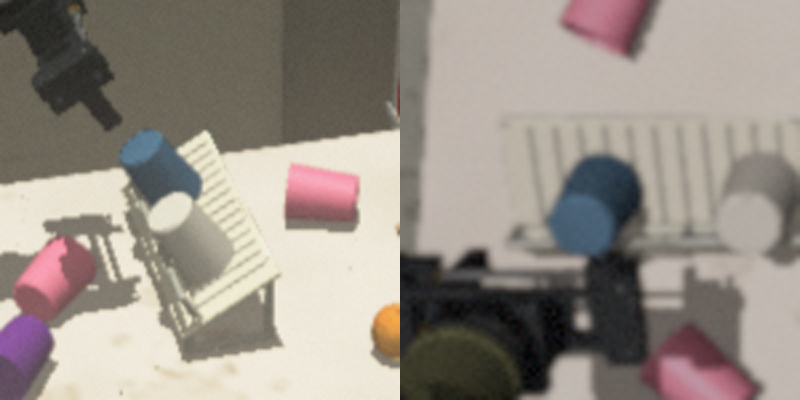

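servo_tool([
  [[-1, -2, 8], [0.004, -0.003, 0], -1],
  [[-2, -4, 18], [0.004, -0.003, 0], -1],
  [[-3, -5, 25], [0.004, -0.003, 0], -1],
  [[-3, -5, 25], [0.004, -0.003, 0], -1],
  [[-3, -5, 25], [0.004, -0.003, 0], -1],
])

```text
time: 2.08
tcp_pos: [520.2, 339.0, 178.9]
tcp_rot: [0.001, 0.966, 0.0, 0.259]
contact_force: [0.4, -0.1, -0.7]
finger_gap: 88.1
grasp_force: 0.0
```

```bash
python3 -c "
from h import *
goal(M+47*N,TILT); s=status.read_state();print(s['q'].round(3), s['tcp_pos'])
R=Rot.from_quat(s['tcp_rot'])
im=imaging.read_camera('top'); o=cv2.resize(im[155:305,115:265,::-1],(600,600),interpolation=2)
for v in((0,44,11),(0,-44,11),(0,0,-8),(0,93,-53),(0,-93,-53)):
    p=(proj('top',s['tcp_pos']+R.apply(v))-[115,155])*4; print(v,p); cv2.circle(o,tuple(int(x) for x in p),4,(0,255,0),1)
for k in(47,55,80):
    p=(proj('top',M+k*N)-[115,155])*4; cv2.circle(o,tuple(int(x) for x in p),4,(0,0,255),1)
cv2.imwrite('pics/b.png',o)"
```

```text
t 2.08 shift [ 1.4  1.5 88.9] turn [ 0.      0.0004 -0.0011]
[-1.108  0.768  0.444  2.071  1.718  0.078 -0.969] [520.20111029 339.00110445 178.90174227]
(0, 44, 11) [206.94580011 320.42425444]
(0, -44, 11) [323.44853444 321.93589239]
(0, 0, -8) [257.971587   331.11989431]
(0, 93, -53) [111.19822964 354.08601845]
(0, -93, -53) [368.76071618 357.39411694]
```

View pics/b.png

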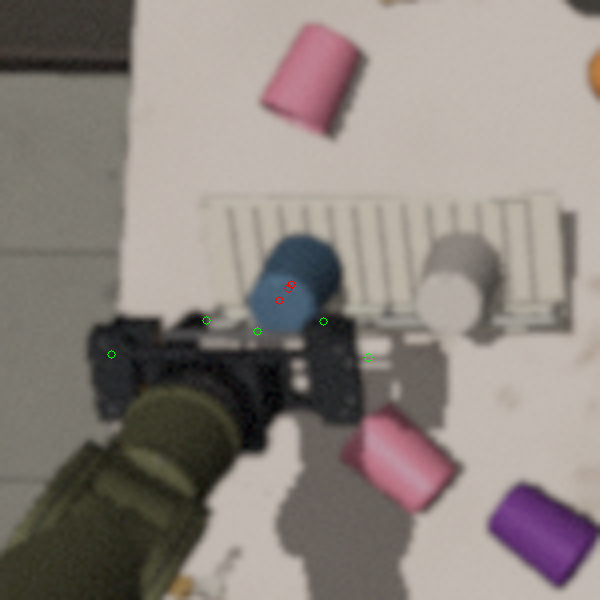

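The overlay matches: the fingers straddle the blue cup's foot (foot centre at crop (283,303), predicted (280,300)). I continue along the axis.

servo_tool([
  [[1, 1, 8], [0, 0, 0], -1],
  [[1, 1, 18], [0, 0, 0], -1],
  [[1, 1, 28], [0, 0, 0], -1],
  [[1, 1, 38], [0, 0, 0], -1],
  [[1, 1, 44], [0, 0, 0], -1],
])

```text
time: 2.75
tcp_pos: [541.9, 338.7, 139.9]
tcp_rot: [0.001, 0.966, -0.001, 0.259]
contact_force: [0.3, 0.3, -0.6]
finger_gap: 88.4
grasp_force: 0.0
```

```bash
python3 -c "
from h import *
goal(M+47*N,TILT); s=status.read_state();print(s['q'].round(3), s['tcp_pos'])"
```

```text
t 2.75 shift [ 0.7  1.9 44.3] turn [-0.0027  0.0013 -0.0008]
[-0.952  0.817  0.232  2.036  1.863  0.219 -1.084] [541.9247458  338.66938815 139.94444234]
```

servo_tool([
  [[1, 2, 10], [-0.002, 0.001, 0], -1],
  [[1, 2, 20], [-0.002, 0.001, 0], -1],
  [[1, 2, 30], [-0.002, 0.001, 0], -1],
  [[1, 2, 39], [-0.002, 0.001, 0], -1],
  [[1, 2, 44], [-0.002, 0.001, 0], -1],
])

```text
time: 3.38
tcp_pos: [563.3, 340.0, 101.1]
tcp_rot: [0.001, 0.966, -0.001, 0.259]
contact_force: [-0.5, 0.6, -0.3]
finger_gap: 88.0
grasp_force: 0.0
```

servo_tool([
  [[0, 0, 0], [0, 0, 0], -0.5],
  [[0, 0, 0], [0, 0, 0], -0.3],
  [[0, 0, 0], [0, 0, 0], -0.1],
  [[0, 0, 0], [0, 0, 0], 0.1],
  [[0, 0, 0], [0, 0, 0], 0.3],
], grip_force=10)

```text
time: 4.0
tcp_pos: [563.1, 340.5, 101.9]
tcp_rot: [0.0, 0.966, -0.0, 0.259]
contact_force: [0.5, 0.2, -0.3]
finger_gap: 60.0
grasp_force: 10.0
```

```bash
python3 -c "
from h import *
goal(M+47*N,TILT); s=status.read_state();print(s['q'].round(3), s['tcp_pos'])"
```

```text
t 4.0 shift [-0.   0.   0.8] turn [-0.0008  0.0009 -0.0006]
[-0.864  0.887  0.133  1.993  1.96   0.287 -1.153] [563.06405258 340.49243523 101.91469455]
```

servo_tool([
  [[0, 0, 0], [0, 0, 0], 0.6],
  [[0, 0, 0], [0, 0, 0], 0.9],
  [[0, 0, 0], [0, 0, 0], 0.9],
  [[0, 0, 0], [0, 0, 0], 0.9],
  [[0, 0, -4], [0, 0, 0], 0.9],
], grip_force=20)

```text
time: 4.62
tcp_pos: [561.1, 339.9, 105.0]
tcp_rot: [0.001, 0.966, -0.001, 0.259]
contact_force: [2.0, -0.5, -3.2]
finger_gap: 59.8
grasp_force: 19.9
```

servo_tool([
  [[0, 0, -8], [0, 0, 0], 0.9],
  [[0, 0, -20], [0, 0, 0], 0.9],
  [[0, 0, -34], [0, 0, 0], 0.9],
  [[0, 0, -48], [0, 0, 0], 0.9],
  [[0, 0, -56], [0, 0, 0], 0.9],
])

```text
time: 5.25
tcp_pos: [531.8, 341.0, 154.6]
tcp_rot: [-0.0, 0.966, 0.0, 0.259]
contact_force: [-0.0, 0.5, -1.0]
finger_gap: 59.6
grasp_force: 19.9
```

```bash
python3 -c "
from h import *
s=status.read_state();print(s['q'].round(3), s['tcp_pos'])
goal([480,300,240],DOWN)"
```

```text
[-1.001  0.792  0.287  2.05   1.809  0.181 -1.044] [531.77501198 340.96456999 154.5818773 ]
t 5.25 shift [  2.1 -40.9 -99.9] turn [3.000e-04 5.235e-01 0.000e+00]
```

servo_tool([
  [[-4, -2, -10], [0, 0.05, 0], 0.9],
  [[-8, -4, -24], [0, 0.16, 0], 0.9],
  [[-12, -6, -38], [0, 0.28, 0], 0.9],
  [[-15, -9, -49], [0, 0.4, 0], 0.9],
  [[-17, -11, -54], [0, 0.5, 0], 0.9],
])

```text
time: 5.88
tcp_pos: [520.4, 329.3, 206.9]
tcp_rot: [0.004, 0.997, -0.007, 0.078]
contact_force: [1.9, -0.8, -3.2]
finger_gap: 59.9
grasp_force: 19.9
```

```bash
python3 -c "
from h import *
s=status.read_state();print(s['q'].round(3), s['tcp_pos'])
goal([500,0,200],DOWN)"
```

```text
[-0.461  0.707 -0.404  1.754  0.603  0.706  0.339] [520.40317316 329.27221919 206.94121241]
t 5.88 shift [  18.9 -329.3    8.4] turn [-0.0138  0.157  -0.0084]
```

servo_tool([
  [[0, -8, 0], [0, 0.024, 0], 0.9],
  [[0, -25, 0], [0, 0.024, 0], 0.9],
  [[0, -45, 0], [0, 0.024, 0], 0.9],
  [[0, -70, 0], [0, 0.024, 0], 0.9],
  [[0, -95, 0], [0, 0.024, 0], 0.9],
])

```text
time: 6.5
tcp_pos: [520.2, 231.8, 206.5]
tcp_rot: [0.005, 0.997, -0.009, 0.07]
contact_force: [0.1, -0.1, -1.2]
finger_gap: 59.9
grasp_force: 19.9
```

servo_tool([
  [[0, -28, 0], [0, 0, 0], 0.9],
  [[0, -56, 0], [0, 0, 0], 0.9],
  [[0, -84, 0], [0, 0, 0], 0.9],
  [[0, -112, 0], [0, 0, 0], 0.9],
  [[0, -140, 0], [0, 0, 0], 0.9],
])

```text
time: 7.12
tcp_pos: [518.0, 92.0, 208.6]
tcp_rot: [0.006, 0.998, -0.009, 0.07]
contact_force: [-0.0, -0.5, -2.0]
finger_gap: 59.6
grasp_force: 19.9
```

```bash
python3 -c "
from h import *
s=status.read_state();print(s['q'].round(3), s['tcp_pos'])
goal([517.5,-296.3,190],DOWN)"
```

```text
[-0.022  0.605 -0.434  2.021  0.65   0.526  0.627] [518.04471558  91.99249346 208.55922437]
t 7.12 shift [  -0.8 -387.9   25.2] turn [-0.0171  0.1393 -0.0112]
```

servo_tool([
  [[0, -28, 1], [-0.005, 0.04, -0.003], 0.9],
  [[0, -60, 4], [-0.01, 0.09, -0.007], 0.9],
  [[0, -95, 6], [-0.017, 0.139, -0.011], 0.9],
  [[0, -130, 8], [-0.017, 0.139, -0.011], 0.9],
  [[0, -160, 10], [-0.017, 0.139, -0.011], 0.9],
])

```text
time: 7.75
tcp_pos: [517.2, -68.5, 200.4]
tcp_rot: [0.001, 1.0, -0.0, -0.0]
contact_force: [0.5, 0.8, -1.8]
finger_gap: 59.7
grasp_force: 19.9
```

servo_tool([
  [[0, -30, 0], [0, 0, 0], 0.9],
  [[0, -65, 0], [0, 0, 0], 0.9],
  [[0, -100, 0], [0, 0, 0], 0.9],
  [[0, -130, 0], [0, 0, 0], 0.9],
  [[0, -155, 0], [0, 0, 0], 0.9],
])

```text
time: 8.38
tcp_pos: [516.8, -222.8, 199.9]
tcp_rot: [0.001, 1.0, -0.0, -0.001]
contact_force: [-0.4, -0.4, -0.4]
finger_gap: 59.4
grasp_force: 19.9
```

```bash
python3 -c "
from h import *
s=status.read_state();print(s['q'].round(3), s['tcp_pos'])
goal([517.5,-296.3,150],DOWN)"
```

```text
[ 0.672  0.729 -0.596  1.794  0.553  0.794  1.364] [ 516.75509689 -222.77492072  199.91792889]
t 8.38 shift [ -0.9 -73.5  49.9] turn [-0.0002 -0.0016 -0.0011]
```

servo_tool([
  [[-1, -25, 5], [0, -0.001, -0.001], 0.9],
  [[-1, -50, 20], [0, -0.001, -0.001], 0.9],
  [[-1, -68, 40], [0, -0.001, -0.001], 0.9],
  [[-1, -73.5, 60], [0, -0.001, -0.001], 0.9],
  [[-1, -73.5, 75], [0, -0.001, -0.001], 0.9],
])

```text
time: 9.0
tcp_pos: [519.1, -294.0, 123.8]
tcp_rot: [0.0, 1.0, 0.002, 0.0]
contact_force: [-0.7, -0.3, -1.0]
finger_gap: 59.7
grasp_force: 19.9
```

servo_tool([
  [[0, 0, 6], [0, 0, 0], 0.9],
  [[0, 0, 10], [0, 0, 0], 0.9],
  [[0, 0, 10], [0, 0, 0], 0.9],
  [[0, 0, 10], [0, 0, 0], 0.9],
  [[0, 0, 10], [0, 0, 0], 0.9],
])

```text
time: 9.62
tcp_pos: [520.1, -294.7, 116.4]
tcp_rot: [0.0, 1.0, 0.001, 0.002]
contact_force: [-0.4, 0.1, -1.6]
finger_gap: 59.5
grasp_force: 19.9
```

```bash
python3 -c "
from h import *
s=status.read_state();print(s['q'].round(3), s['tcp_pos'])
goal([517.5,-296.3,90],DOWN)
for n in('side','top'):
    im=imaging.read_camera(n); cv2.imwrite(f'pics/{n}2.png',im[:,:,::-1])
S=cv2.imread('pics/side2.png');T=cv2.imread('pics/top2.png')
a=S[260:370,270:380].copy()
o=cv2.resize(a,(400,400),interpolation=2)
for d in(-32,0,32):
  p=(proj('side',(517.5+d,-296.3,s['tcp_pos'][2]-47))-[270,260]+.5)*400/110; cv2.circle(o,tuple(int(v) for v in p),3,(0,255,0),-1)
o=np.hstack([o,cv2.resize(T[205:285,345:425],(400,400),interpolation=2)])
cv2.imwrite('pics/d.png',o)"
```

```text
[ 0.737  0.88  -0.532  1.747  0.65   0.695  1.42 ] [ 520.11052028 -294.6712045   116.36580889]
t 9.62 shift [ 2.7 -1.7 26.4] turn [ 0.0024  0.0033 -0.0005]
```

View pics/d.png

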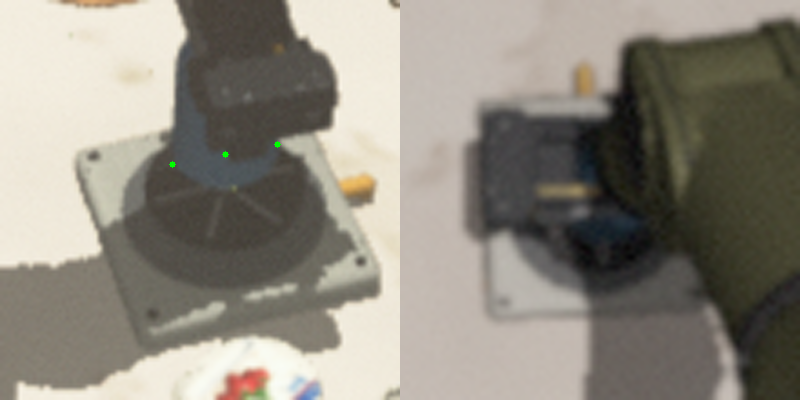

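The cup hangs level over the pad; its rim at crop (172,163)–(278,145) matches the predicted points. Now I descend, slowly near the pad.

servo_tool([
  [[1, -1, 4], [0.002, 0.003, 0], 0.9],
  [[2, -1.5, 9], [0.002, 0.003, 0], 0.9],
  [[2.5, -1.5, 13], [0.002, 0.003, 0], 0.9],
  [[2.5, -1.5, 16], [0.002, 0.003, 0], 0.9],
  [[2.5, -1.5, 18], [0.002, 0.003, 0], 0.9],
])

```text
time: 10.35
tcp_pos: [517.4, -295.9, 97.6]
tcp_rot: [0.0, 1.0, 0.0, -0.0]
contact_force: [-0.2, -0.3, -2.4]
finger_gap: 59.5
grasp_force: 19.9
```

servo_tool([
  [[0, 0, 1], [0, 0, 0], 0.9],
  [[0, 0, 2], [0, 0, 0], 0.9],
  [[0, 0, 3], [0, 0, 0], 0.9],
  [[0, 0, 4], [0, 0, 0], 0.9],
  [[0, 0, 5], [0, 0, 0], 0.9],
])

```text
time: 10.98
tcp_pos: [517.4, -296.0, 92.9]
tcp_rot: [0.0, 1.0, 0.0, -0.0]
contact_force: [0.1, -0.2, -0.7]
finger_gap: 59.4
grasp_force: 19.9
```

```bash
python3 -c "
from h import *
s=status.read_state();print(s['contact_force'], s['tcp_pos'],s['torque'])
goal([517.5,-296.3,81],DOWN)"
```

```text
[ 0.06378377 -0.23648525 -0.74567408] [ 517.38240711 -296.03995923   92.85163868] [ 0.09586384 -0.01425401  0.00469248]
t 10.97 shift [-0.1 -0.3 11.9] turn [ 0.0007 -0.0005 -0.0005]
```

servo_tool([
  [[0, 0, 1], [0, 0, 0], 0.9],
  [[0, 0, 2], [0, 0, 0], 0.9],
  [[0, 0, 3], [0, 0, 0], 0.9],
  [[0, 0, 4], [0, 0, 0], 0.9],
  [[0, 0, 5], [0, 0, 0], 0.9],
])

```text
time: 11.6
tcp_pos: [517.4, -296.0, 87.8]
tcp_rot: [0.0, 1.0, 0.0, -0.0]
contact_force: [-0.1, 0.8, -1.1]
finger_gap: 59.4
grasp_force: 19.9
```

servo_tool([
  [[0, 0, 0.8], [0, 0, 0], 0.9],
  [[0, 0, 1.6], [0, 0, 0], 0.9],
  [[0, 0, 2.4], [0, 0, 0], 0.9],
  [[0, 0, 3.2], [0, 0, 0], 0.9],
  [[0, 0, 4], [0, 0, 0], 0.9],
])

```text
time: 12.22
tcp_pos: [517.8, -296.0, 84.0]
tcp_rot: [0.0, 1.0, 0.0, 0.0]
contact_force: [0.4, 0.1, 1.0]
finger_gap: 59.2
grasp_force: 20.0
```

servo_tool([
  [[0, 0, 0.5], [0, 0, 0], 0.9],
  [[0, 0, 1], [0, 0, 0], 0.9],
  [[0, 0, 1.5], [0, 0, 0], 0.9],
  [[0, 0, 1.5], [0, 0, 0], 0.9],
  [[0, 0, 1.5], [0, 0, 0], 0.9],
])

```text
time: 12.85
tcp_pos: [517.6, -296.0, 82.5]
tcp_rot: [0.0, 1.0, 0.0, -0.0]
contact_force: [2.0, -0.1, 2.3]
finger_gap: 59.8
grasp_force: 20.0
```

servo_tool([
  [[0, 0, 0.8], [0, 0, 0], 0.9],
  [[0, 0, 1.6], [0, 0, 0], 0.9],
  [[0, 0, 2.4], [0, 0, 0], 0.9],
  [[0, 0, 3.2], [0, 0, 0], 0.9],
  [[0, 0, 4], [0, 0, 0], 0.9],
])

```text
time: 13.48
tcp_pos: [517.7, -296.0, 78.5]
tcp_rot: [0.0, 1.0, 0.0, 0.0]
contact_force: [2.4, 0.1, 3.9]
finger_gap: 59.3
grasp_force: 20.0
```

servo_tool([
  [[0, 0, 0.5], [0, 0, 0], 0.9],
  [[0, 0, 1], [0, 0, 0], 0.9],
  [[0, 0, 1.5], [0, 0, 0], 0.9],
  [[0, 0, 2], [0, 0, 0], 0.9],
  [[0, 0, 2], [0, 0, 0], 0.9],
])

```text
time: 14.1
tcp_pos: [518.0, -295.9, 77.2]
tcp_rot: [0.0, 1.0, 0.0, 0.0]
contact_force: [1.8, 1.9, 8.5]
finger_gap: 59.8
grasp_force: 20.2
```

The force rose past the spring's 6.4 N, so the pad is on its stop. I add a little and hold.

servo_tool([
  [[0, 0, 0.3], [0, 0, 0], 0.9],
  [[0, 0, 0.5], [0, 0, 0], 0.9],
  [[0, 0, 0.5], [0, 0, 0], 0.9],
  [[0, 0, 0.5], [0, 0, 0], 0.9],
  [[0, 0, 0.5], [0, 0, 0], 0.9],
])

```text
time: 14.72
tcp_pos: [518.1, -295.9, 77.0]
tcp_rot: [0.0, 1.0, 0.0, 0.001]
contact_force: [0.8, 1.5, 10.9]
finger_gap: 59.3
grasp_force: 20.2
```

servo_tool([
  [[0, 0, 0], [0, 0, 0], 0.9],
  [[0, 0, 0], [0, 0, 0], 0.9],
  [[0, 0, 0], [0, 0, 0], 0.9],
  [[0, 0, 0], [0, 0, 0], 0.9],
  [[0, 0, 0], [0, 0, 0], 0.9],
])

```text
time: 15.35
tcp_pos: [518.1, -295.9, 77.0]
tcp_rot: [0.0, 1.0, 0.0, 0.0]
contact_force: [1.0, 1.4, 10.9]
finger_gap: 59.6
grasp_force: 20.2
```

```bash
python3 -c "
from h import *
s=status.read_state();print(s['contact_force'], s['tcp_pos'],s['torque'])
im=imaging.read_camera('side'); cv2.imwrite('pics/e.png',cv2.resize(im[260:370,270:380,::-1],(400,400),interpolation=2))"
```

```text
[ 1.00667489  1.43864823 10.87440528] [ 518.09406784 -295.90738247   77.02100298] [ 0.02805574 -0.13743676  0.05376472]
```

View pics/e.png

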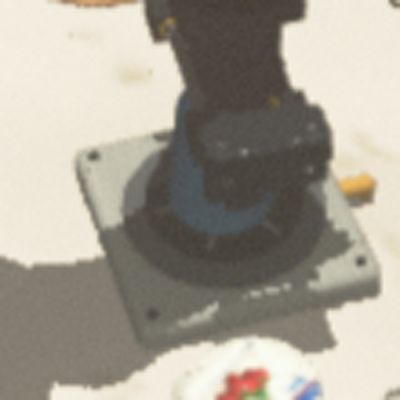

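The cup's rim (front at crop (220,237)) sits level and centred on the lowered pad. I lift and carry it to the mat.

servo_tool([
  [[0, 0, -2], [0, 0, 0], 0.9],
  [[0, 0, -6], [0, 0, 0], 0.9],
  [[0, 0, -12], [0, 0, 0], 0.9],
  [[0, 0, -25], [0, 0, 0], 0.9],
  [[0, 0, -42], [0, 0, 0], 0.9],
])

```text
time: 16.02
tcp_pos: [516.0, -296.1, 118.1]
tcp_rot: [0.0, 1.0, 0.001, -0.002]
contact_force: [0.6, -0.6, -0.3]
finger_gap: 59.5
grasp_force: 19.9
```

servo_tool([
  [[0, 3, -20], [0, 0, 0], 0.9],
  [[1, 20, -35], [0, 0, 0], 0.9],
  [[3, 45, -42], [0, 0, 0], 0.9],
  [[5, 75, -42], [0, 0, 0], 0.9],
  [[7, 105, -42], [0, 0, 0], 0.9],
])

```text
time: 16.65
tcp_pos: [510.3, -188.7, 161.0]
tcp_rot: [-0.0, 1.0, 0.001, 0.0]
contact_force: [0.0, -0.6, -0.5]
finger_gap: 59.4
grasp_force: 19.9
```

servo_tool([
  [[2, 35, 0], [0, 0, 0], 0.9],
  [[3, 75, 0], [0, 0, 0], 0.9],
  [[5, 115, 0], [0, 0, 0], 0.9],
  [[7, 150, 0], [0, 0, 0], 0.9],
  [[7, 176, 0], [0, 0, 0], 0.9],
])

```text
time: 17.27
tcp_pos: [502.8, -11.8, 161.1]
tcp_rot: [-0.001, 1.0, 0.001, -0.0]
contact_force: [0.1, -0.2, -1.4]
finger_gap: 59.4
grasp_force: 19.9
```

servo_tool([
  [[0, 0, 8], [0, 0, 0], 0.9],
  [[0, 0, 22], [0, 0, 0], 0.9],
  [[0, 0, 40], [0, 0, 0], 0.9],
  [[0, 0, 60], [0, 0, 0], 0.9],
  [[0, 0, 75], [0, 0, 0], 0.9],
])

```text
time: 17.9
tcp_pos: [502.6, -16.9, 83.5]
tcp_rot: [0.001, 1.0, -0.0, -0.001]
contact_force: [0.3, 0.3, -1.1]
finger_gap: 59.7
grasp_force: 19.9
```

```bash
python3 -c "
from h import *
s=status.read_state();print(s['contact_force'], s['tcp_pos'],s['torque'])
goal([504,-14.5,48],DOWN)"
```

```text
[ 0.292631    0.27225213 -1.13193087] [502.61400214 -16.85749362  83.47967922] [ 0.03585735 -0.01563653  0.02107725]
t 17.9 shift [-1.5  2.4 35.5] turn [-0.0004 -0.0026 -0.003 ]
```

servo_tool([
  [[-1, 1, 6], [0, -0.002, -0.003], 0.9],
  [[-1, 2, 13], [0, -0.002, -0.003], 0.9],
  [[-1, 2, 20], [0, -0.002, -0.003], 0.9],
  [[-1, 2, 25], [0, -0.002, -0.003], 0.9],
  [[-1, 2, 28], [0, -0.002, -0.003], 0.9],
])

```text
time: 18.52
tcp_pos: [504.5, -13.0, 56.9]
tcp_rot: [-0.001, 1.0, 0.0, 0.001]
contact_force: [0.1, 0.1, -1.2]
finger_gap: 59.6
grasp_force: 19.9
```

servo_tool([
  [[0, 0, 1], [0, 0, 0], 0.9],
  [[0, 0, 2], [0, 0, 0], 0.9],
  [[0, 0, 3], [0, 0, 0], 0.9],
  [[0, 0, 4], [0, 0, 0], 0.9],
  [[0, 0, 5], [0, 0, 0], 0.9],
])

```text
time: 19.15
tcp_pos: [504.5, -13.0, 52.1]
tcp_rot: [-0.001, 1.0, 0.0, 0.001]
contact_force: [0.8, 0.5, -2.3]
finger_gap: 59.4
grasp_force: 19.9
```

servo_tool([
  [[0, 0, 0.6], [0, 0, 0], 0.9],
  [[0, 0, 1.2], [0, 0, 0], 0.9],
  [[0, 0, 1.8], [0, 0, 0], 0.9],
  [[0, 0, 1.8], [0, 0, 0], 0.9],
  [[0, 0, 1.8], [0, 0, 0], 0.9],
])

```text
time: 19.77
tcp_pos: [504.5, -13.0, 50.3]
tcp_rot: [-0.001, 1.0, 0.0, 0.001]
contact_force: [0.8, -0.2, -1.2]
finger_gap: 59.5
grasp_force: 19.9
```

servo_tool([
  [[0, 0, 0.5], [0, 0, 0], 0.9],
  [[0, 0, 1], [0, 0, 0], 0.9],
  [[0, 0, 1.5], [0, 0, 0], 0.9],
  [[0, 0, 2], [0, 0, 0], 0.9],
  [[0, 0, 2], [0, 0, 0], 0.9],
])

```text
time: 20.4
tcp_pos: [504.9, -13.0, 48.5]
tcp_rot: [-0.001, 1.0, 0.0, 0.001]
contact_force: [1.3, 0.2, 0.8]
finger_gap: 59.6
grasp_force: 20.0
```

servo_tool([
  [[0, 0, 0.3], [0, 0, 0], 0.9],
  [[0, 0, 0.6], [0, 0, 0], 0.9],
  [[0, 0, 0.6], [0, 0, 0], 0.9],
  [[0, 0, 0.6], [0, 0, 0], 0.9],
  [[0, 0, 0.6], [0, 0, 0], 0.9],
])

```text
time: 21.02
tcp_pos: [505.2, -12.9, 48.3]
tcp_rot: [-0.001, 1.0, 0.0, 0.002]
contact_force: [0.6, 0.6, 5.9]
finger_gap: 59.4
grasp_force: 20.1
```

The cup is on the mat. I ease off the press and open gradually.

servo_tool([
  [[0, 0, -0.5], [0, 0, 0], 0.9],
  [[0, 0, -0.5], [0, 0, 0], 0.9],
  [[0, 0, -0.5], [0, 0, 0], 0.25],
  [[0, 0, -0.5], [0, 0, 0], 0.1],
  [[0, 0, -0.5], [0, 0, 0], 0.0],
], grip_force=5)

```text
time: 21.65
tcp_pos: [504.8, -12.8, 48.3]
tcp_rot: [-0.001, 1.0, 0.001, 0.001]
contact_force: [2.5, 1.0, 2.8]
finger_gap: 60.2
grasp_force: 5.1
```

servo_tool([
  [[0, 0, 0], [0, 0, 0], -0.3],
  [[0, 0, 0], [0, 0, 0], -0.5],
  [[0, 0, 0], [0, 0, 0], -0.8],
  [[0, 0, 0], [0, 0, 0], -1],
  [[0, 0, 0], [0, 0, 0], -1],
])

```text
time: 22.28
tcp_pos: [504.2, -13.1, 48.1]
tcp_rot: [-0.001, 1.0, 0.0, 0.0]
contact_force: [0.6, -0.5, -0.1]
finger_gap: 88.1
grasp_force: 0.0
```

servo_tool([
  [[0, 0, -3], [0, 0, 0], -1],
  [[0, 0, -10], [0, 0, 0], -1],
  [[0, 0, -22], [0, 0, 0], -1],
  [[0, 0, -40], [0, 0, 0], -1],
  [[0, 0, -60], [0, 0, 0], -1],
])

```text
time: 22.9
tcp_pos: [504.4, -13.1, 109.5]
tcp_rot: [-0.001, 1.0, 0.0, 0.001]
contact_force: [-0.2, -0.2, -0.3]
finger_gap: 88.3
grasp_force: 0.0
```

servo_tool([
  [[0, 0, -30], [0, 0, 0], -1],
  [[0, 0, -60], [0, 0, 0], -1],
  [[30, 0, -90], [0, 0, 0], -1],
  [[60, 0, -110], [0, 0, 0], -1],
  [[60, 0, -110], [0, 0, 0], -1],
])

```text
time: 23.52
tcp_pos: [442.8, -13.7, 219.9]
tcp_rot: [-0.002, 1.0, -0.0, 0.001]
contact_force: [0.2, -0.7, -0.4]
finger_gap: 88.1
grasp_force: 0.0
```

```bash
python3 -c "
from h import *
s=status.read_state();print(s['contact_force'], s['tcp_pos'])
im=imaging.read_camera('side'); cv2.imwrite('pics/f.png',im[:,:,::-1])"
```

```text
[ 0.15951915 -0.70679962 -0.35568507] [442.78573883 -13.66004202 219.93685972]
```

View pics/f.png

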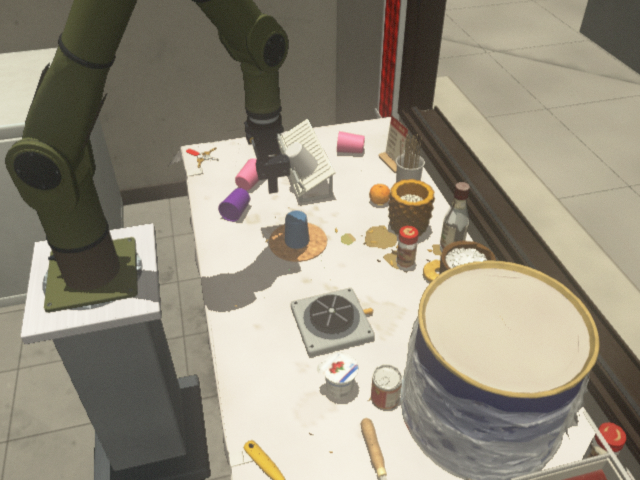

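The blue cup stands upright, mouth down, mid-mat at (297,230). The pad is up at (331,316), the other things are where they were, and the gripper is clear.

```bash
python3 -c "
from plant import robot
print(robot.sign_off())"
```

```text
the job is handed in; nothing more can be done
None
```

The blue cup held the rinser pad on its stop for about 1.2 s, now stands mouth down on the cork mat with the gripper clear, and the job is handed in at about 24 s; no verdict was returned.

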